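# Close and stack the modular snack tubs

### The arm

A 6-joint arm with a two-finger parallel gripper is mounted at the origin on a cart in front of the work surface, level with it; the furniture and walls round the work are solid. World frame = base frame: x ahead of the robot, y to its left, z up, the work surface at z = 0. Lengths are in m, angles in rad, forces in N, time in s.
With the tool pointing down it reaches from about 0.35 to 0.925 m from the base axis. Payload 6.4 kg.
Tool frame: the origin (TCP) lies on the centre line of the jaws, within the pads' length; the fingertips stand 19 mm ahead of it and the grasp point (between the pads) is the TCP; z points along the fingers, y is the line along which they close (so a half turn about z gives the same grasp; the last joint's range is limited). The gripper opens to 94 mm and grips with 3 to 60 N. Pads are 16 mm wide; open, the fingers measure 119 mm over their backs; the gripper's body (75 mm by 177 mm) begins 78 mm behind the grasp point.
Start: joints at [-1.328, 0.245, 1.558, -0, 1.339, -0.174], TCP at [0.263, -0.594, 0.224] pointing down, gripper open.
Joint ranges: [-3.13, 3.13], [-1.02, 2.26], [0.13, 2.54], [-0.95, 4.09], [0.21, 2.88], [-2.74, 2.74]. Speed limits (rad/s): [2.57, 2.57, 3.14, 3.14, 3.14, 3.14].

### API

Orientations are given as a unit quaternion [x, y, z, w].
In Python, from plant import r, eyes, ticket, trace, spot_point gives the robot as it stands. The module is installed in compiled form; this text tells all that it offers.
- The arm moves only by the tool send_rows, never from a script. Its argument "steps" is a list of rows, each a list of 7 numbers: the closure, from 0 (fully open) to 1 (shut), then the shift along the tool's x, y, z in cm, then the turn, a rotation vector about the tool's x, y, z in rad. In form: [[fingers, dx, dy, dz, wx, wy, wz], ...]. A call has 1 to 12 rows; each row is the pose to reach, as a shift and turn from the pose commanded when the call began, along the tool's axes at that moment; what a row does not reach only later rows make up. A row lasts 1/10 s, in which the tool goes at most 50 mm and 8.59 degrees, less where a joint would pass 70% of its speed; a pose out of reach is approached as far as the arm can. A call with a gripper value outside its range is refused whole. The fingers move at their own pace and stop on an object; the grip force is fixed at half the most. Time passes only in rows, so rows that repeat a pose let the fingers close. It gives the time, the measured TCP pose, the force, the opening and the grip force at its end, in the units of the state.
- r.get_state(): the state, without advancing time (a new reading comes with each control period).
- eyes.read_camera(name): name is "scene" or "top"; returns (picture, depth): 384x512x3 uint8, red, green, blue; 384x512 float32, m along the optical axis (not along the pixel's ray), 0 where there is no reading.
- eyes.camera_model(name): a dict with "mtx" (3x3 intrinsics, pixels), "extrinsics" (4x4, takes a point from camera to world coordinates). Camera axes: x right, y down, z forward; pixel columns grow to the right and rows downward; lengths in m; the calibration is good to about 2 mm. A picture is of the moment at which its call begins. camera_model takes no time and is no camera call.
- ticket.finish_job(): hands the job in; it is judged then, once.
Trained networks look in the newest picture that a camera, given by its name, has taken for a name from the list of things; names that differ only in an ending like _2 or _b are one class to them, and where a whole thing is asked for, a point or a joint stands for the part that bears it (a point fixed in the world has none). Each returns a list of dicts, best first, with "p" (0 to 1); they miss things now and then, are a little off and sometimes report something else, mostly with a low value. They report only what shows in the picture. A call takes as long as a camera call.
- trace(camera, target): "pixels" (384x512 bool, what is visible of it) and "xy" ([column, row] in pixels, amid what is visible of it).
- spot_point(camera, target): "xy" ([column, row] in pixels: a listed point, or the origin of a listed thing).
The state is a dict: "time": time; "q": joint angles; "joint_vel": joint speeds; "effort": joint torques, N m; "tool_pos": TCP position; "eef_rot": TCP orientation; "wrist_force": force on the tool from outside, world axes, zero at the start; "moment": the same for the moment, N m; "width": opening from 0.0 (shut) to 1.0 (fully open); "finger_force": force on a finger pad.
Only numpy, scipy, OpenCV 4.12 (cv2) and the standard library are available. Lean on these libraries where they do the work, as an engineer would, in place of code of your own. Each camera call takes 0.05 s, during which the arm holds its last target. There are 200 camera calls.

### The job

Put the loose lid on the open tub of biscuits where it stands, then set the two half-size tubs of equal height side by side on that lid, and the long closed tub across the top of both, every tub with its feet fully down in the recesses of the lid beneath it. Set the pieces down rather than dropping them, and leave the low tub, the lemon and the spice jar where they are.

Things in the scene. Friction and masses are not known exactly. Their poses are not given: they have to be found in the camera images.
- base_tub_c (a point): open white plastic tub with wrapped biscuits inside, on the glass hob; 108 (x) x 58 (y) mm outside, walls 2.5 mm, rim 42 mm above its feet's ends. This point: its centre, 21 mm above the hob and 21 mm below the rim; z up, x along its length. Loose, about 0.45 kg; stays where it stands.
- loose_lid_c (a point): loose grey lid, flat on the hob. Plate 114 (x) x 64 (y) x 12 mm, under it a plug 99 x 49 x 5 mm that drops into the open tub (2 mm play) till the plate rests on the rim. Eight top recesses 12 x 12 mm, 5 deep, at x +-14, +-46, y +-21 mm: half tubs go centred at x = +30 and -30 mm, their y along this y. Origin: centre, 8.5 mm above underside; z up. Grasp across y. 0.08 kg.
- half_tub_a_c (a point): one of two equal half-size tubs, white, fixed grey lid, on the wooden worktop. Lid 54 (x) x 64 (y) x 12 mm, body 48 x 58 mm, 40 mm tall with its four round-ended feet (8 mm wide, 6 long) at x +-16, y +-21 mm; lid recesses (12 x 12 mm, 5 deep) at the same x, y. Origin: centre, 20 mm above the feet's ends; z up. Grasp across the 64 mm lid (y). 0.14 kg.
- half_tub_b_c (a point): the other of two equal half-size tubs, white, fixed grey lid, on the wooden worktop. Lid 54 (x) x 64 (y) x 12 mm, body 48 x 58 mm, 40 mm tall with its four round-ended feet (8 mm wide, 6 long) at x +-16, y +-21 mm; lid recesses (12 x 12 mm, 5 deep) at the same x, y. Origin: centre, 20 mm above the feet's ends; z up. Grasp across the 64 mm lid (y). 0.14 kg.
- long_tub_c (a point): long closed tub, white, fixed grey lid, on the hob. Lid 114 (x) x 64 (y) x 12 mm, body 108 x 58 mm, 40 mm tall with its four round-ended feet (8 mm wide, 6 long) at x +-46, y +-21 mm; they fit the outermost recesses of two half tubs 60 mm apart. Origin: centre, 20 mm above the feet's ends; z up. Grasp across the 64 mm lid (y). 0.24 kg.
- low_tub_c (a point): bystander: a lower tub of the same family, lid 54 x 64 mm but only 26 mm tall, on the worktop behind the half tubs. This point: its centre, 13 mm above the worktop.
- lemon: bystander: a lemon, 72x57x58 mm, on the hob; origin under its centre.
- spice_jar: bystander: a glass spice jar with a green cap, 41x41x97 mm, standing on the worktop; origin under its centre.

How it is judged:
On the way, in this order (a step that is already met when the one before it is completed fails the run):
1. the loose lid sits fully down on the open tub (x of loose_lid_c in the frame of base_tub_c between -0.005 and 0.005 m and y of loose_lid_c in the frame of base_tub_c between -0.005 and 0.005 m and z of loose_lid_c in the frame of base_tub_c between 0.0225 and 0.0265 m and angle between the x axis of base_tub_c and the x axis of loose_lid_c, either way round below 0.1 rad and angle between the z axis of base_tub_c and the z axis of loose_lid_c, either way round below 0.035 rad), for 0.2 s.
2. one half tub is seated at one end of that lid, its feet in the recesses (((x of half_tub_a_c in the frame of loose_lid_c between 0.025 and 0.035 m and y of half_tub_a_c in the frame of loose_lid_c between -0.005 and 0.005 m and z of half_tub_a_c in the frame of loose_lid_c between 0.0215 and 0.0255 m and angle between the x axis of loose_lid_c and the x axis of half_tub_a_c, either way round below 0.1 rad and angle between the z axis of loose_lid_c and the z axis of half_tub_a_c, either way round below 0.035 rad) or (x of half_tub_a_c in the frame of loose_lid_c between -0.035 and -0.025 m and y of half_tub_a_c in the frame of loose_lid_c between -0.005 and 0.005 m and z of half_tub_a_c in the frame of loose_lid_c between 0.0215 and 0.0255 m and angle between the x axis of loose_lid_c and the x axis of half_tub_a_c, either way round below 0.1 rad and angle between the z axis of loose_lid_c and the z axis of half_tub_a_c, either way round below 0.035 rad) or (x of half_tub_b_c in the frame of loose_lid_c between 0.025 and 0.035 m and y of half_tub_b_c in the frame of loose_lid_c between -0.005 and 0.005 m and z of half_tub_b_c in the frame of loose_lid_c between 0.0215 and 0.0255 m and angle between the x axis of loose_lid_c and the x axis of half_tub_b_c, either way round below 0.1 rad and angle between the z axis of loose_lid_c and the z axis of half_tub_b_c, either way round below 0.035 rad) or (x of half_tub_b_c in the frame of loose_lid_c between -0.035 and -0.025 m and y of half_tub_b_c in the frame of loose_lid_c between -0.005 and 0.005 m and z of half_tub_b_c in the frame of loose_lid_c between 0.0215 and 0.0255 m and angle between the x axis of loose_lid_c and the x axis of half_tub_b_c, either way round below 0.1 rad and angle between the z axis of loose_lid_c and the z axis of half_tub_b_c, either way round below 0.035 rad))), for 0.2 s.
3. both half tubs are seated side by side on that lid ((((x of half_tub_a_c in the frame of loose_lid_c between 0.025 and 0.035 m and y of half_tub_a_c in the frame of loose_lid_c between -0.005 and 0.005 m and z of half_tub_a_c in the frame of loose_lid_c between 0.0215 and 0.0255 m and angle between the x axis of loose_lid_c and the x axis of half_tub_a_c, either way round below 0.1 rad and angle between the z axis of loose_lid_c and the z axis of half_tub_a_c, either way round below 0.035 rad) and (x of half_tub_b_c in the frame of loose_lid_c between -0.035 and -0.025 m and y of half_tub_b_c in the frame of loose_lid_c between -0.005 and 0.005 m and z of half_tub_b_c in the frame of loose_lid_c between 0.0215 and 0.0255 m and angle between the x axis of loose_lid_c and the x axis of half_tub_b_c, either way round below 0.1 rad and angle between the z axis of loose_lid_c and the z axis of half_tub_b_c, either way round below 0.035 rad)) or ((x of half_tub_a_c in the frame of loose_lid_c between -0.035 and -0.025 m and y of half_tub_a_c in the frame of loose_lid_c between -0.005 and 0.005 m and z of half_tub_a_c in the frame of loose_lid_c between 0.0215 and 0.0255 m and angle between the x axis of loose_lid_c and the x axis of half_tub_a_c, either way round below 0.1 rad and angle between the z axis of loose_lid_c and the z axis of half_tub_a_c, either way round below 0.035 rad) and (x of half_tub_b_c in the frame of loose_lid_c between 0.025 and 0.035 m and y of half_tub_b_c in the frame of loose_lid_c between -0.005 and 0.005 m and z of half_tub_b_c in the frame of loose_lid_c between 0.0215 and 0.0255 m and angle between the x axis of loose_lid_c and the x axis of half_tub_b_c, either way round below 0.1 rad and angle between the z axis of loose_lid_c and the z axis of half_tub_b_c, either way round below 0.035 rad)))), for 0.2 s.
4. the long tub is seated across both half tubs (x of long_tub_c in the frame of loose_lid_c between -0.006 and 0.006 m and y of long_tub_c in the frame of loose_lid_c between -0.006 and 0.006 m and z of long_tub_c in the frame of loose_lid_c between 0.0565 and 0.0605 m and angle between the x axis of loose_lid_c and the x axis of long_tub_c, either way round below 0.1 rad and angle between the z axis of loose_lid_c and the z axis of long_tub_c, either way round below 0.035 rad), for 0.2 s.
At the end, for the whole second after the job is handed in: Open tub upright, within 40 mm of its start, its lid fully down; the two equal half tubs at either end of that lid and the long tub across both, all feet in their recesses (5 mm sideways, long tub 6; 2 mm in height), level to 2 degrees, in line to 0.1 rad, released and at rest (all of step 1 and all of step 4 and (((x of half_tub_a_c in the frame of loose_lid_c between 0.025 and 0.035 m and y of half_tub_a_c in the frame of loose_lid_c between -0.005 and 0.005 m and z of half_tub_a_c in the frame of loose_lid_c between 0.0215 and 0.0255 m and angle between the x axis of loose_lid_c and the x axis of half_tub_a_c, either way round below 0.1 rad and angle between the z axis of loose_lid_c and the z axis of half_tub_a_c, either way round below 0.035 rad) and (x of half_tub_b_c in the frame of loose_lid_c between -0.035 and -0.025 m and y of half_tub_b_c in the frame of loose_lid_c between -0.005 and 0.005 m and z of half_tub_b_c in the frame of loose_lid_c between 0.0215 and 0.0255 m and angle between the x axis of loose_lid_c and the x axis of half_tub_b_c, either way round below 0.1 rad and angle between the z axis of loose_lid_c and the z axis of half_tub_b_c, either way round below 0.035 rad)) or ((x of half_tub_a_c in the frame of loose_lid_c between -0.035 and -0.025 m and y of half_tub_a_c in the frame of loose_lid_c between -0.005 and 0.005 m and z of half_tub_a_c in the frame of loose_lid_c between 0.0215 and 0.0255 m and angle between the x axis of loose_lid_c and the x axis of half_tub_a_c, either way round below 0.1 rad and angle between the z axis of loose_lid_c and the z axis of half_tub_a_c, either way round below 0.035 rad) and (x of half_tub_b_c in the frame of loose_lid_c between 0.025 and 0.035 m and y of half_tub_b_c in the frame of loose_lid_c between -0.005 and 0.005 m and z of half_tub_b_c in the frame of loose_lid_c between 0.0215 and 0.0255 m and angle between the x axis of loose_lid_c and the x axis of half_tub_b_c, either way round below 0.1 rad and angle between the z axis of loose_lid_c and the z axis of half_tub_b_c, either way round below 0.035 rad))) and distance of base_tub_c from where it was at the start of the episode below 0.04 m and angle between base_tub_c's own z axis and vertical below 0.03 rad and linear speed of each of base_tub, loose_lid, half_tub_a, half_tub_b, long_tub below 0.02 m/s and contact force between the fingers and loose_lid below 0.1 N and contact force between the fingers and half_tub_a below 0.1 N and contact force between the fingers and half_tub_b below 0.1 N and contact force between the fingers and long_tub below 0.1 N); the robot touches nothing.
It fails at once if the low tub is moved by more than 30 mm (distance of low_tub_c from where it was at the start of the episode above 0.03 m).
It fails at once if the lemon or the spice jar is moved by more than 50 mm (distance of any of lemon, spice_jar from where it was at the start of the episode above 0.05 m).
It fails at once if the lid or a stacked tub is dropped or thrown (faster than 0.6 m/s with no finger on it) ((linear speed of loose_lid above 0.6 m/s and contact force between the fingers and loose_lid below 0.1 N) or (linear speed of half_tub_a above 0.6 m/s and contact force between the fingers and half_tub_a below 0.1 N) or (linear speed of half_tub_b above 0.6 m/s and contact force between the fingers and half_tub_b below 0.1 N) or (linear speed of long_tub above 0.6 m/s and contact force between the fingers and long_tub below 0.1 N)).
It also fails if it takes over 72 s, if anything falls off the work surface, if the arm or the gripper's body presses on something with over 40 N, if the wrist force passes 120 N, or if a joint passes its speed limit or range.

## Working session

There is one attempt and no reset: what is moved stays moved. The work goes in short steps, Python scripts to look and compute and a tool call to move; the robot and the scene stay as the last step left them, time stands still between calls to the robot, and variables do not carry over. Pictures are saved under pics/ and viewed, at most 10 in all, crops included, and the job is handed in when it is done.

Besides the shell and the picture viewer there is one more tool, called after "Request:" as a command line: name --pt "numbers of a row" for each row, then --argument value for the rest. send_rows: Moves the arm, as the interface text tells. Its arguments: {"type":"object","properties":{"steps":{"type":"array"}},"required":["steps"]}

```bash
mkdir -p pics
cat > h.py <<'E'
import numpy as np, cv2
from plant import r, eyes, ticket, trace, spot_point
def cloud(name):
    im,d=eyes.read_camera(name); m=eyes.camera_model(name); K=np.array(m["mtx"]);T=np.array(m["extrinsics"])
    v,u=np.mgrid[:384,:512]
    p=np.stack([(u-K[0,2])/K[0,0]*d,(v-K[1,2])/K[1,1]*d,d],-1)@T[:3,:3].T+T[:3,3]
    p[d==0]=np.nan
    return im,p
E
python3 - <<'E'
from h import *
for c in ["scene","top"]:
    im,p=cloud(c); cv2.imwrite(f"pics/{c}0.png",im[:,:,::-1]); np.savez(f"/tmp/{c}.npz",im=im,p=p)
    print(c,np.array(eyes.camera_model(c)["extrinsics"]).round(3).tolist())
    for n in ["base_tub_c","loose_lid_c","half_tub_a_c","long_tub_c","low_tub_c","lemon","spice_jar"]:
        for t in trace(c,n)[:3]:
            m=t["pixels"]; q=p[m]; q=q[~np.isnan(q[:,0])]
            print(n,round(t["p"],2),np.round(t["xy"]),m.sum(),np.median(q,0).round(3), np.percentile(q[:,2],[5,50,95]).round(3))
print(r.get_state())
E
```

```text
scene [[-0.827, -0.354, 0.437, 0.1], [-0.562, 0.488, -0.668, 0.47], [0.023, -0.798, -0.603, 0.667], [0.0, 0.0, 0.0, 1.0]]
base_tub_c 0.62 [282. 204.] 743 [ 0.457 -0.223  0.035] [0.015 0.035 0.045]
loose_lid_c 0.79 [264. 177.] 651 [ 0.595 -0.331  0.019] [0.004 0.019 0.022]
half_tub_a_c 0.73 [221. 280.] 835 [0.433 0.06  0.038] [0.013 0.038 0.041]
long_tub_c 0.93 [309. 162.] 383 [ 0.493 -0.427  0.042] [0.018 0.042 0.045]
low_tub_c 0.57 [175. 229.] 489 [0.629 0.004 0.024] [0.015 0.024 0.027]
lemon 0.73 [243. 190.] 395 [ 0.563 -0.2    0.045] [0.024 0.045 0.06 ]
lemon 0.38 [221. 278.] 892 [0.435 0.059 0.038] [0.01  0.038 0.041]
spice_jar 0.8 [215. 208.] 556 [ 0.576 -0.085  0.061] [0.007 0.061 0.096]
top [[-0.0, -0.98, 0.199, 0.318], [-1.0, 0.001, 0.004, -0.191], [-0.004, -0.199, -0.98, 1.091], [0.0, 0.0, 0.0, 1.0]]
base_tub_c 0.62 [277. 232.] 1237 [ 0.447 -0.234  0.035] [0.011 0.035 0.046]
loose_lid_c 0.66 [151. 228.] 741 [0.441 0.051 0.039] [0.002 0.039 0.043]
loose_lid_c 0.63 [313. 164.] 1303 [ 0.601 -0.336  0.021] [0.013 0.021 0.025]
half_tub_a_c 0.65 [149. 229.] 668 [0.439 0.051 0.039]
[... 231 characters left out ...]
94 0.099]
{'time': 0.8, 'q': array([-1.32810567e+00,  2.45061471e-01,  1.55776459e+00, -2.36449815e-05,
        1.33869684e+00, -1.74085235e-01]), 'joint_vel': array([-0.00015146,  0.00083041,  0.00071492, -0.00068985, -0.00152487,
       -0.00016983]), 'effort': array([ 5.22423193e-05, -4.15802765e+01, -3.14861298e+01,  6.86324551e-02,
        2.89034058e-02,  5.51245108e-06]), 'tool_pos': array([ 0.26314489, -0.59438331,  0.22449898]), 'eef_rot': array([ 9.78365129e-01,  2.06885650e-01, -1.03026037e-05,  3.52528114e-05]), 'wrist_force': array([-0.66968274,  0.38688934,  0.03467928]), 'moment': array([ 0.02805194,  0.06396299, -0.04312489]), 'finger_force': 0.0, 'width': 0.9989736235827678}
```

View pics/top0.png

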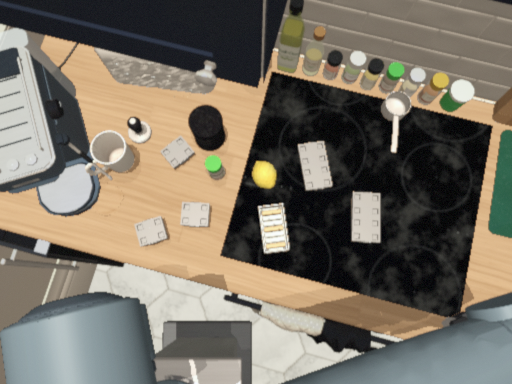

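View pics/scene0.png

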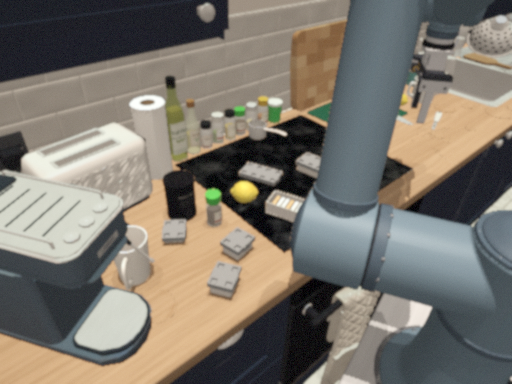

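The top view shows the base tub at (273,228), the loose lid at (315,165), the long tub at (366,217), the halves at (151,231) and (196,214), the low tub at (178,152), the lemon at (265,174) and the jar at (214,165). The scene view agrees with it, but the arm hides part of the hob there.

```bash
cat >> h.py <<'E'
def depth_avg(n=5,c="top"):
    L=[cloud(c) for _ in range(n)]
    return L[-1][0], np.nanmean([l[1] for l in L],0)
def fit(p,uv,top,L,W,tol=.005,rad=40):
    """centre/yaw of a rectangle L x W at height top near pixel uv; refined on area overlap at that plane"""
    from scipy.optimize import minimize
    m=eyes.camera_model("top");K=np.array(m["mtx"]);T=np.array(m["extrinsics"])
    z=p[...,2]; k=(np.abs(z-top)<tol).astype(np.uint8)
    w=np.zeros_like(k); cv2.circle(w,tuple(int(a) for a in uv),rad,1,-1); k&=w
    kk=cv2.morphologyEx(k,cv2.MORPH_CLOSE,np.ones((3,3),np.uint8))
    n,lab,st,ce=cv2.connectedComponentsWithStats(kk)
    i=1+np.argmin([np.hypot(*(ce[j]-uv))-st[j,4]*.02 for j in range(1,n)])
    ys,xs=np.where(lab==i)
    hull=cv2.convexHull(np.stack([xs,ys],1)); F=np.zeros_like(k); cv2.fillConvexPoly(F,hull,1)
    zt=np.nanmedian(z[(lab==i)&(k>0)])
    v,u=np.mgrid[:384,:512]
    d=np.stack([(u-K[0,2])/K[0,0],(v-K[1,2])/K[1,1],np.ones(u.shape)],-1)@T[:3,:3].T
    P=(T[:3,3]+d*((top-T[2,3])/d[...,2])[...,None])[...,:2]
    Q=P[F>0]; (c,s,a)=cv2.minAreaRect((Q*1000).astype(np.float32))
    b=cv2.boxPoints((c,s,a))/1000; e=b[1]-b[0]; f=b[2]-b[1]
    if np.hypot(*f)>np.hypot(*e): e,f=f,e
    if L<W: e=f
    sel=cv2.dilate(F,np.ones((15,15),np.uint8))>0; X=P[sel]; t=F[sel].astype(float)
    def cost(q):
        cs,sn=np.cos(q[2]),np.sin(q[2]); D=X-q[:2]
        A=np.abs(D@[cs,sn])-L/2; B=np.abs(D@[-sn,cs])-W/2
        return ((1/(1+np.exp(np.clip(np.maximum(A,B)/.0008,-50,50)))-t)**2).sum()
    q0=np.r_[Q.mean(0),np.arctan2(e[1],e[0])]
    o=minimize(cost,q0,method="Nelder-Mead",options=dict(initial_simplex=q0+np.array([[0,0,0],[.004,0,0],[0,.004,0],[0,0,.08]])))
    q=o.x; yaw=(q[2]+np.pi/2)%np.pi-np.pi/2
    return np.r_[q[:2],yaw],zt,sorted(np.array(s).round()),o.fun
E
python3 - <<'E'
from h import *
im,p=depth_avg(5)
for n,uv,t,L,W in [("base",(273,228),.042,.108,.058),("lid",(315,165),.017,.114,.064),("long",(366,217),.04,.114,.064),("hA",(151,231),.04,.054,.064),("hB",(196,214),.04,.054,.064),("low",(178,152),.026,.054,.064)]:
    print(n,[x if isinstance(x,list) else np.round(x,4) for x in fit(p,uv,t,L,W)])
a,b=p[300:310,:],0
for uv in [(330,230),(250,215),(170,180),(120,250)]: print(uv,np.nanmedian(p[uv[1]-3:uv[1]+4,uv[0]-3:uv[0]+4].reshape(-1,3),0).round(4))
E
```

```text
base [array([ 0.4478, -0.2339,  0.1244]), np.float64(0.0382), [np.float64(60.0), np.float64(111.0)], np.float64(42.8167)]
lid [array([ 0.6028, -0.3364,  0.1512]), np.float64(0.021), [np.float64(68.0), np.float64(120.0)], np.float64(79.9726)]
long [array([ 0.4736, -0.4485, -0.0617]), np.float64(0.0438), [np.float64(65.0), np.float64(118.0)], np.float64(62.4512)]
hA [array([0.4406, 0.0512, 0.3098]), np.float64(0.0398), [np.float64(58.0), np.float64(67.0)], np.float64(44.7471)]
hB [array([ 0.4804, -0.0505, -0.0512]), np.float64(0.0397), [np.float64(57.0), np.float64(67.0)], np.float64(36.9455)]
low [array([ 0.636 , -0.0017,  0.6834]), np.float64(0.026), [np.float64(59.0), np.float64(65.0)], np.float64(37.1076)]
(330, 230) [ 0.4452 -0.3715  0.0046]
(250, 215) [ 0.4815 -0.1799  0.0045]
(170, 180) [5.695e-01 1.700e-02 2.000e-04]
(120, 250) [3.982e-01 1.303e-01 1.000e-04]
```

```bash
cat >> h.py <<'E'
def delta(x,y,z,yaw):
    s=r.get_state(); from scipy.spatial.transform import Rotation as R
    M=R.from_quat(s["eef_rot"]); 
    G=R.from_euler("z",yaw)*R.from_rotvec([np.pi,0,0])
    d=M.inv().apply(np.array([x,y,z])-s["tool_pos"])*100
    w=(M.inv()*G).as_rotvec()
    return d.round(2).tolist(), w.round(3).tolist()
E
python3 - <<'E'
from h import *
im,p=depth_avg(4)
for n,uv,t,L,W in [("base",(273,228),.0465,.108,.058),("lid",(315,165),.0215,.114,.064),("long",(366,217),.0445,.114,.064),("hA",(151,231),.04,.054,.064),("hB",(196,214),.04,.054,.064)]:
    q=fit(p,uv,t,L,W)
    print(n,[x if isinstance(x,list) else np.round(x,4) for x in q])
    if n=="lid":
        print(delta(*q[0][:2],.2,q[0][2])); print(delta(*q[0][:2],.026,q[0][2]))
E
```

```text
base [array([ 0.4475, -0.2338,  0.1248]), np.float64(0.0459), [np.float64(60.0), np.float64(110.0)], np.float64(34.3513)]
lid [array([ 0.6024, -0.3361,  0.1488]), np.float64(0.0215), [np.float64(67.0), np.float64(119.0)], np.float64(59.4417)]
([41.48, -9.88, 2.45], [0.0, -0.0, 0.268])
([41.48, -9.88, 19.85], [0.0, -0.0, 0.268])
long [array([ 0.4732, -0.4475, -0.0649]), np.float64(0.0442), [np.float64(65.0), np.float64(118.0)], np.float64(46.0457)]
hA [array([0.4406, 0.0512, 0.3098]), np.float64(0.0397), [np.float64(58.0), np.float64(67.0)], np.float64(44.7471)]
hB [array([ 0.4803, -0.0505, -0.0503]), np.float64(0.0397), [np.float64(57.0), np.float64(67.0)], np.float64(36.8893)]
```

Request:
send_rows --pt "0 41.5 -9.9 2.5 0 0 0.268" --pt "0 41.5 -9.9 2.5 0 0 0.268" --pt "0 41.5 -9.9 2.5 0 0 0.268" --pt "0 41.5 -9.9 2.5 0 0 0.268" --pt "0 41.5 -9.9 2.5 0 0 0.268" --pt "0 41.5 -9.9 2.5 0 0 0.268" --pt "0 41.5 -9.9 2.5 0 0 0.268" --pt "0 41.5 -9.9 2.5 0 0 0.268" --pt "0 41.5 -9.9 2.5 0 0 0.268" --pt "0 41.5 -9.9 2.5 0 0 0.268" --pt "0 41.5 -9.9 13 0 0 0.268" --pt "0 41.5 -9.9 13 0 0 0.268"

```text
time: 2.45
tool_pos: [0.6035, -0.3374, 0.1008]
eef_rot: [0.997, 0.074, 0.002, 0.002]
wrist_force: [0.2, -0.2, -0.2]
width: 1.003
finger_force: 0.0
```

Run:
```python
from h import *
print(r.get_state()["tool_pos"],delta(.6024,-.3361,.026,.1488))
```

```text
[ 0.60351658 -0.33740701  0.10081459] ([-0.12, -0.18, 7.48], [0.004, -0.004, -0.0])
```

Request:
send_rows --pt "0 0 0 3 0 0 0" --pt "0 0 0 6 0 0 0" --pt "0 0 0 6.85 0 0 0" --pt "0 0 0 6.85 0 0 0" --pt "0 0 0 6.85 0 0 0"

```text
time: 2.95
tool_pos: [0.6033, -0.337, 0.0329]
eef_rot: [0.997, 0.074, 0.001, 0.001]
wrist_force: [-0.9, 0.1, 0.5]
width: 0.999
finger_force: 0.0
```

Run:
```python
from h import *
print(r.get_state()["tool_pos"],delta(.6024,-.3361,.026,.1488))
```

```text
[ 0.60326331 -0.33704109  0.03290194] ([-0.07, -0.11, 0.69], [0.002, -0.002, -0.001])
```

Request:
send_rows --pt "0 0 0 0 0 0 0" --pt "0 0 0 0 0 0 0" --pt "0 0 0 0 0 0 0"

```text
time: 3.25
tool_pos: [0.6031, -0.3362, 0.0322]
eef_rot: [0.997, 0.074, 0.001, 0.001]
wrist_force: [-0.4, -0.7, -0.0]
width: 0.999
finger_force: 0.0
```

Run:
```python
from h import *
print(r.get_state()["tool_pos"],r.get_state()["joint_vel"],delta(.6024,-.3361,.026,.1488))
```

```text
[ 0.60311906 -0.33624295  0.03222379] [ 0.00209862  0.00772517  0.00455988 -0.00039696 -0.00069941  0.00031199] ([-0.07, -0.03, 0.62], [0.001, -0.001, 0.0])
```

Request:
send_rows --pt "0 -0.07 0 0.6 0 0 0" --pt "0 -0.07 0 0.6 0 0 0" --pt "0.2 -0.07 0 0.6 0 0 0" --pt "1 -0.07 0 0.6 0 0 0" --pt "1 -0.07 0 0.6 0 0 0" --pt "1 -0.07 0 0.6 0 0 0" --pt "1 -0.07 0 0.6 0 0 0"

```text
time: 3.95
tool_pos: [0.6019, -0.336, 0.0251]
eef_rot: [0.997, 0.074, 0.0, 0.0]
wrist_force: [0.1, 1.0, -0.8]
width: 0.675
finger_force: 30.0
```

Run:
```python
from h import *
print(r.get_state(),delta(.6024,-.3361,.026,.1488))
```

```text
{'time': 3.95, 'q': array([-6.73237223e-01,  5.57224326e-01,  1.54143964e+00,  1.00976181e-05,
        1.04267256e+00,  7.48811629e-01]), 'joint_vel': array([-1.60144050e-03, -1.13791310e-03,  3.02256124e-04,  1.72689633e-03,
        5.97560282e-04, -3.87151372e-05]), 'effort': array([ 6.34363736e-02, -4.88116765e+01, -2.67644370e+01,  5.97146410e-02,
       -5.30146164e-03, -5.48453856e-03]), 'tool_pos': array([ 0.60191926, -0.33602462,  0.025071  ]), 'eef_rot': array([9.97235729e-01, 7.43026538e-02, 9.68758410e-05, 8.38705363e-05]), 'wrist_force': array([ 0.14905798,  0.97669501, -0.75666588]), 'moment': array([ 0.03620162,  0.04330174, -0.00901357]), 'finger_force': 30.00008912757039, 'width': 0.6750750699761439} ([0.05, 0.01, -0.09], [0.0, -0.0, -0.0])
```

Request:
send_rows --pt "1 0 0 -2 0 0 0" --pt "1 0 0 -6 0 0 0" --pt "1 0 0 -10 0 0 0" --pt "1 0 0 -10 0 0 0" --pt "1 0 0 -10 0 0 0" --pt "1 0 0 -10 0 0 0"

```text
time: 4.55
tool_pos: [0.6009, -0.3352, 0.1231]
eef_rot: [0.997, 0.074, -0.001, -0.001]
wrist_force: [-0.6, 0.2, -1.0]
width: 0.677
finger_force: 30.0
```

Run:
```python
from h import *
s=r.get_state();print(s["tool_pos"],s["width"]);im,p=depth_avg(2);np.save("/tmp/p.npy",p)
cv2.imwrite("pics/t1.png",cv2.resize(im[80:280,220:420,::-1],None,fx=3,fy=3,interpolation=cv2.INTER_CUBIC))
print(delta(.4475,-.2338,.09,.1248))
```

```text
[ 0.60087422 -0.33519893  0.12305116] 0.6773924772370735
([-13.65, -12.28, 3.32], [-0.003, 0.003, 0.024])h.py:11: RuntimeWarning: Mean of empty slice
  return L[-1][0], np.nanmean([l[1] for l in L],0)
```

View pics/t1.png

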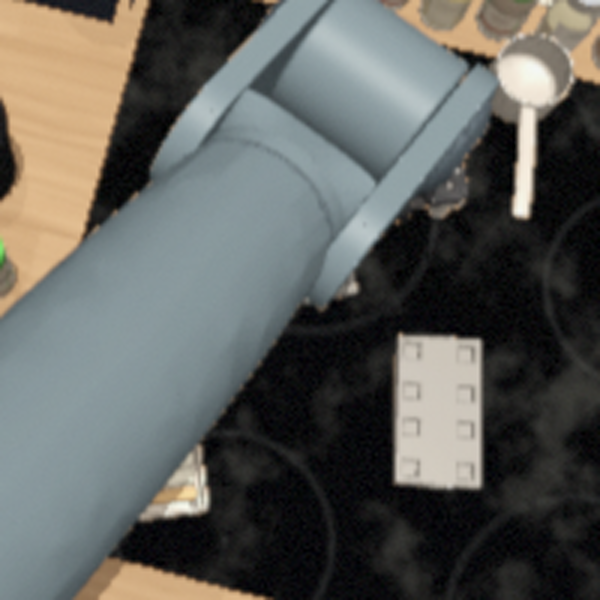

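The arm hides the lid at this height. Only the long tub (crop 440,410) and a corner of the base tub (200,480) show, so I'm carrying on by measured pose.

Request:
send_rows --pt "1 -3 -2.7 0 0 0 0.024" --pt "1 -7 -6.2 0 0 0 0.024" --pt "1 -10.5 -9.4 0 0 0 0.024" --pt "1 -13.6 -12.3 1.5 0 0 0.024" --pt "1 -13.6 -12.3 3 0 0 0.024" --pt "1 -13.6 -12.3 3 0 0 0.024" --pt "1 -13.6 -12.3 3 0 0 0.024" --pt "1 -13.6 -12.3 3 0 0 0.024"

```text
time: 5.45
tool_pos: [0.4503, -0.2355, 0.0959]
eef_rot: [0.998, 0.062, 0.001, 0.001]
wrist_force: [-0.4, 0.4, -0.8]
width: 0.677
finger_force: 30.0
```

Run:
```python
from h import *
s=r.get_state();print(s["tool_pos"],abs(s["joint_vel"]).max(),delta(.4473,-.2338,.0621,.1248))
im,p=depth_avg(1); cv2.imwrite("pics/t2.png",cv2.resize(im[130:330,170:370,::-1],None,fx=3,fy=3,interpolation=cv2.INTER_CUBIC))
s=r.get_state();print(s["tool_pos"],abs(s["joint_vel"]).max(),delta(.4473,-.2338,.0621,.1248))
```

```text
[ 0.45033745 -0.23552323  0.09590106] 0.003591311999744117 ([-0.28, -0.21, 3.38], [0.001, -0.001, -0.0])
[ 0.45034919 -0.23550559  0.0959398 ] 0.004113395078416549 ([-0.29, -0.21, 3.38], [0.001, -0.001, -0.0])h.py:11: RuntimeWarning: Mean of empty slice
  return L[-1][0], np.nanmean([l[1] for l in L],0)
```

Request:
send_rows --pt "1 -0.3 -0.2 0.5 0 0 0" --pt "1 -0.3 -0.2 1.5 0 0 0" --pt "1 -0.3 -0.2 1.5 0 0 0" --pt "1 -0.3 -0.2 1.5 0 0 0" --pt "1 -0.3 -0.2 1.5 0 0 0"

```text
time: 6.0
tool_pos: [0.446, -0.2329, 0.08]
eef_rot: [0.998, 0.062, 0.0, 0.0]
wrist_force: [0.4, -1.3, -1.3]
width: 0.679
finger_force: 30.0
```

Run:
```python
from h import *
s=r.get_state();print(s["tool_pos"],abs(s["joint_vel"]).max(),delta(.4473,-.2338,.0621,.1248))
```

```text
[ 0.44600109 -0.23290825  0.07997694] 0.005949345208696848 ([0.12, 0.1, 1.79], [0.0, -0.0, 0.0])
```

Request:
send_rows --pt "1 0.1 0.08 0.5 0 0 0" --pt "1 0.1 0.08 1.0 0 0 0" --pt "1 0.1 0.08 1.0 0 0 0" --pt "1 0.1 0.08 1.0 0 0 0"

```text
time: 6.4
tool_pos: [0.4469, -0.2334, 0.0697]
eef_rot: [0.998, 0.062, -0.0, -0.0]
wrist_force: [-1.0, 0.2, 0.1]
width: 0.676
finger_force: 30.0
```

Run:
```python
from h import *
s=r.get_state();print(s["tool_pos"],abs(s["joint_vel"]).max(),delta(.4473,-.2338,.0621,.1248))
```

```text
[ 0.44685689 -0.23340286  0.06968655] 0.007787254615751039 ([0.04, 0.05, 0.76], [-0.0, 0.0, -0.0])
```

View pics/t2.png

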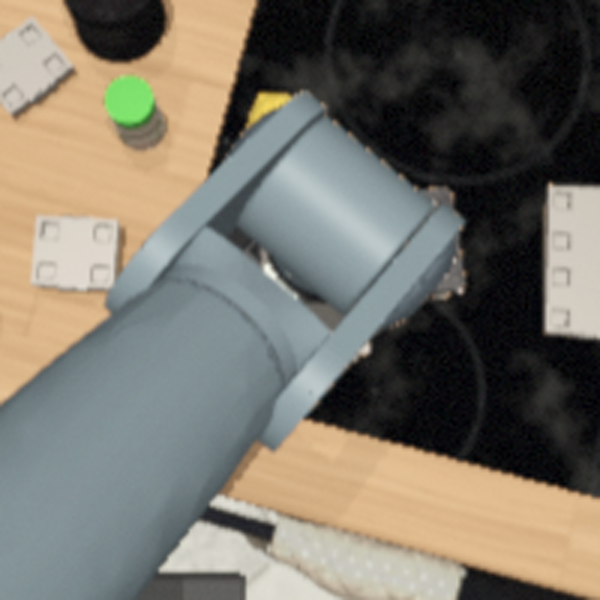

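The wrist covers the tub in this crop (around 320,240), so I'm descending under force feedback.

Request:
send_rows --pt "1 0.03 0.04 0.3 0 0 0" --pt "1 0.03 0.04 0.6 0 0 0" --pt "1 0.03 0.04 0.8 0 0 0" --pt "1 0.03 0.04 0.8 0 0 0" --pt "1 0.03 0.04 0.8 0 0 0"

```text
time: 6.9
tool_pos: [0.4473, -0.2338, 0.0619]
eef_rot: [0.998, 0.062, -0.0, -0.0]
wrist_force: [0.0, -1.4, -0.4]
width: 0.679
finger_force: 30.0
```

Run:
```python
from h import *
s=r.get_state();print(s["tool_pos"],s["moment"],delta(.4473,-.2338,.0621,.1248))
```

```text
[ 0.44730707 -0.23384495  0.06188066] [0.00849699 0.00686794 0.01149105] ([-0.0, -0.0, -0.02], [-0.0, 0.0, -0.0])
```

Request:
send_rows --pt "1 0 0 0.1 0 0 0" --pt "1 0 0 0.15 0 0 0" --pt "1 0 0 0.15 0 0 0"

```text
time: 7.2
tool_pos: [0.4475, -0.234, 0.0615]
eef_rot: [0.998, 0.062, -0.0, -0.0]
wrist_force: [-3.8, 2.1, 7.4]
width: 0.679
finger_force: 30.0
```

Request:
send_rows --pt "0.5 0 0 0 0 0 0" --pt "0 0 0 0 0 0 0" --pt "0 0 0 0 0 0 0" --pt "0 0 0 0 0 0 0" --pt "0 0 0 -4 0 0 0" --pt "0 0 0 -8 0 0 0" --pt "0 0 0 -9 0 0 0"

```text
time: 7.9
tool_pos: [0.4494, -0.2356, 0.1549]
eef_rot: [0.998, 0.062, 0.003, 0.003]
wrist_force: [1.0, -0.4, -0.0]
width: 0.999
finger_force: 0.0
```

Run:
```python
from h import *
s=r.get_state();print(s["tool_pos"],s["width"],delta(.4803,-.0505,.12,-.05))
```

```text
[ 0.44943863 -0.23558443  0.1549161 ] 0.9985023123284641 ([5.35, -18.0, 3.42], [0.005, -0.006, 0.175])
```

Request:
send_rows --pt "0 1.3 -4.5 0 0 0 0.1" --pt "0 2.6 -9 0 0 0 0.175" --pt "0 4 -13.5 0 0 0 0.175" --pt "0 5.3 -18 0 0 0 0.175" --pt "0 5.3 -18 3 0 0 0.175" --pt "0 5.3 -18 6 0 0 0.175" --pt "0 5.3 -18 6 0 0 0.175" --pt "0 5.3 -18 6 0 0 0.175" --pt "0 5.3 -18 6 0 0 0.175"

```text
time: 8.8
tool_pos: [0.4784, -0.0493, 0.0917]
eef_rot: [1.0, -0.025, 0.001, 0.0]
wrist_force: [0.0, -0.4, -0.6]
width: 0.999
finger_force: 0.0
```

Run:
```python
from h import *
s=r.get_state();print(s["tool_pos"],s["width"],delta(.4803,-.0505,.034,-.05))
im,p=depth_avg(4)
for n,uv,t,L,W in [("lid",(275,226),.0585,.114,.064),("long",(366,217),.0445,.114,.064),("hA",(151,231),.04,.054,.064)]:
    print(n,[x if isinstance(x,list) else np.round(x,4) for x in fit(p,uv,t,L,W)])
cv2.imwrite("pics/t3.png",cv2.resize(im[150:300,120:320,::-1],None,fx=4,fy=4,interpolation=cv2.INTER_CUBIC))
```

```text
[ 0.47844386 -0.04932833  0.09171897] 0.9989587921891382 ([0.18, 0.1, 5.77], [0.001, -0.002, -0.001])
lid [array([ 0.4483, -0.2334,  0.1271]), np.float64(0.0581), [np.float64(66.0), np.float64(118.0)], np.float64(53.8167)]
long [array([ 0.4732, -0.4475, -0.0647]), np.float64(0.0442), [np.float64(65.0), np.float64(118.0)], np.float64(46.3364)]Traceback (most recent call last):
  File "<stdin>", line 5, in <module>
  File "h.py", line 20, in fit
    i=1+np.argmin([np.hypot(*(ce[j]-uv))-st[j,4]*.02 for j in range(1,n)])
        ~~~~~~~~~^^^^^^^^^^^^^^^^^^^^^^^^^^^^^^^^^^^^^^^^^^^^^^^^^^^^^^^^^
    return _wrapfunc(a, 'argmin', axis=axis, out=out, **kwds)
    return _wrapit(obj, method, *args, **kwds)
    result = getattr(arr, method)(*args, **kwds)
ValueError: attempt to get argmin of an empty sequence
```

Request:
send_rows --pt "0 0.18 0.1 3 0 0 0" --pt "0 0.18 0.1 5.8 0 0 0" --pt "0 0.18 0.1 5.8 0 0 0" --pt "0 0.18 0.1 5.8 0 0 0" --pt "0 0.18 0.1 5.8 0 0 0"

```text
time: 9.5
tool_pos: [0.4806, -0.0502, 0.0342]
eef_rot: [1.0, -0.025, 0.001, 0.0]
wrist_force: [0.7, 0.7, -0.1]
width: 0.998
finger_force: 0.0
```

Run:
```python
from h import *
s=r.get_state();print(s["tool_pos"],s["width"],delta(.4803,-.0505,.034,-.05))
```

```text
[ 0.48058056 -0.05023033  0.03416095] 0.9983530346636773 ([-0.03, 0.03, 0.02], [0.001, -0.003, -0.0])
```

Request:
send_rows --pt "0.2 -0.03 0 0 0 0 0" --pt "1 -0.03 0 0 0 0 0" --pt "1 -0.03 0 0 0 0 0" --pt "1 -0.03 0 0 0 0 0" --pt "1 -0.03 0 0 0 0 0"

```text
time: 10.0
tool_pos: [0.4792, -0.0498, 0.0327]
eef_rot: [1.0, -0.025, 0.0, 0.0]
wrist_force: [0.2, 0.4, 1.5]
width: 0.68
finger_force: 30.0
```

Run:
```python
from h import *
s=r.get_state();print(s["tool_pos"],s["width"],s["finger_force"],delta(.478,-.230,.14,.126))
```

```text
[ 0.47917097 -0.0497908   0.03272082] 0.6796207922757276 29.99998077750206 ([0.79, 18.0, -10.73], [0.0, -0.0, -0.176])
```

Request:
send_rows --pt "1 0 0 -3 0 0 0" --pt "1 0 0 -7 0 0 0" --pt "1 0 0 -10.5 0 0 0" --pt "1 0 4.5 -10.5 0 0 -0.1" --pt "1 0.2 9 -10.5 0 0 -0.176" --pt "1 0.4 13.5 -10.5 0 0 -0.176" --pt "1 0.7 18 -10.5 0 0 -0.176" --pt "1 0.7 18 -8.7 0 0 -0.176" --pt "1 0.7 18 -8.7 0 0 -0.176" --pt "1 0.7 18 -8.7 0 0 -0.176" --pt "1 0.7 18 -8.7 0 0 -0.176"

```text
time: 11.1
tool_pos: [0.4771, -0.2291, 0.1198]
eef_rot: [0.998, 0.063, 0.0, 0.0]
wrist_force: [-0.7, 0.3, -1.0]
width: 0.677
finger_force: 30.0
```

Run:
```python
from h import *
s=r.get_state();print(s["tool_pos"],s["width"],s["finger_force"],delta(.4773,-.230,.0862,.126))
```

```text
[ 0.47708773 -0.22910124  0.11976583] 0.677419406711968 29.999950379133224 ([0.01, 0.09, 3.36], [0.0, -0.0, 0.001])
```

Request:
send_rows --pt "1 0 0.08 1 0 0 0" --pt "1 0 0.08 2.2 0 0 0" --pt "1 0 0.08 2.2 0 0 0" --pt "1 0 0.08 2.2 0 0 0" --pt "1 0 0.08 2.2 0 0 0"

```text
time: 11.6
tool_pos: [0.4772, -0.2307, 0.0976]
eef_rot: [0.998, 0.063, 0.0, 0.0]
wrist_force: [0.3, -0.9, -1.3]
width: 0.677
finger_force: 30.0
```

Run:
```python
from h import *
s=r.get_state();print(s["tool_pos"],s["wrist_force"],delta(.4773,-.230,.0862,.126))
```

```text
[ 0.47716762 -0.23071478  0.09759553] [ 0.25815748 -0.86939537 -1.2730958 ] ([0.02, -0.07, 1.14], [0.0, -0.0, -0.0])
```

Request:
send_rows --pt "1 0.02 -0.07 0.2 0 0 0" --pt "1 0.02 -0.07 0.5 0 0 0" --pt "1 0.02 -0.07 0.8 0 0 0" --pt "1 0.02 -0.07 1.0 0 0 0" --pt "1 0.02 -0.07 1.15 0 0 0" --pt "1 0.02 -0.07 1.15 0 0 0" --pt "1 0.02 -0.07 1.15 0 0 0"

```text
time: 12.3
tool_pos: [0.4772, -0.23, 0.086]
eef_rot: [0.998, 0.063, 0.0, 0.0]
wrist_force: [0.5, -0.2, -0.9]
width: 0.677
finger_force: 30.0
```

Run:
```python
from h import *
s=r.get_state();print(s["tool_pos"],s["wrist_force"],delta(.4773,-.230,.0862,.126))
```

```text
[ 0.47717736 -0.22999183  0.08602846] [ 0.49945317 -0.19493053 -0.87304681] ([0.01, 0.0, -0.02], [0.0, -0.0, -0.0])
```

Request:
send_rows --pt "1 0 0 0.1 0 0 0" --pt "1 0 0 0.15 0 0 0" --pt "1 0 0 0.15 0 0 0"

```text
time: 12.6
tool_pos: [0.4775, -0.2301, 0.0856]
eef_rot: [0.998, 0.063, 0.0, 0.0]
wrist_force: [-1.8, 2.1, 6.2]
width: 0.677
finger_force: 30.0
```

Request:
send_rows --pt "0.5 0 0 0 0 0 0" --pt "0 0 0 0 0 0 0" --pt "0 0 0 0 0 0 0" --pt "0 0 0 0 0 0 0" --pt "0 0 0 -4 0 0 0" --pt "0 0 0 -8 0 0 0" --pt "0 0 0 -8 0 0 0"

```text
time: 13.3
tool_pos: [0.4802, -0.2323, 0.1705]
eef_rot: [0.998, 0.063, 0.004, 0.004]
wrist_force: [0.6, -0.5, 0.3]
width: 1.002
finger_force: 0.0
```

Run:
```python
from h import *
s=r.get_state();print(s["tool_pos"],s["width"],delta(.4406,.0512,.1,.31))
```

```text
[ 0.48020838 -0.23226605  0.17046011] 1.0019539994761493 ([-0.43, -28.68, 6.81], [0.009, -0.007, -0.184])
```

Request:
send_rows --pt "0 0 -4.7 0 0 0 -0.1" --pt "0 0 -9.4 0 0 0 -0.185" --pt "0 -0.1 -14.1 0 0 0 -0.185" --pt "0 -0.2 -19 0 0 0 -0.185" --pt "0 -0.3 -24 1 0 0 -0.185" --pt "0 -0.4 -28.7 3 0 0 -0.185" --pt "0 -0.4 -28.7 6 0 0 -0.185" --pt "0 -0.4 -28.7 7 0 0 -0.185" --pt "0 -0.4 -28.7 7 0 0 -0.185" --pt "0 -0.4 -28.7 7 0 0 -0.185"

```text
time: 14.3
tool_pos: [0.4379, 0.0534, 0.0951]
eef_rot: [0.988, 0.154, 0.0, 0.0]
wrist_force: [-0.2, -0.6, -0.6]
width: 1.003
finger_force: 0.0
```

Run:
```python
from h import *
s=r.get_state();print(s["tool_pos"],s["width"],delta(.4403,.0512,.034,.31))
im,p=depth_avg(4)
for n,uv,t,L,W in [("hB",(270,212),.0935,.054,.064),("lidhalf",(275,238),.0585,.054,.064)]:
    try: print(n,[x if isinstance(x,list) else np.round(x,4) for x in fit(p,uv,t,L,W,rad=32)])
    except Exception as e: print(e)
cv2.imwrite("pics/t3.png",cv2.resize(im[150:300,150:350,::-1],None,fx=4,fy=4,interpolation=cv2.INTER_CUBIC))
```

```text
[0.43788798 0.05340871 0.09507033] 1.0033499327861464 ([0.16, 0.28, 6.11], [0.0, -0.001, -0.001])
hB [array([ 0.4783, -0.2293,  0.1259]), np.float64(0.0931), [np.float64(58.0), np.float64(66.0)], np.float64(39.7502)]
lidhalf [array([ 0.4231, -0.2343, -1.4762]), np.float64(0.0582), [np.float64(66.0), np.float64(68.0)], np.float64(151.3011)]
```

View pics/t3.png

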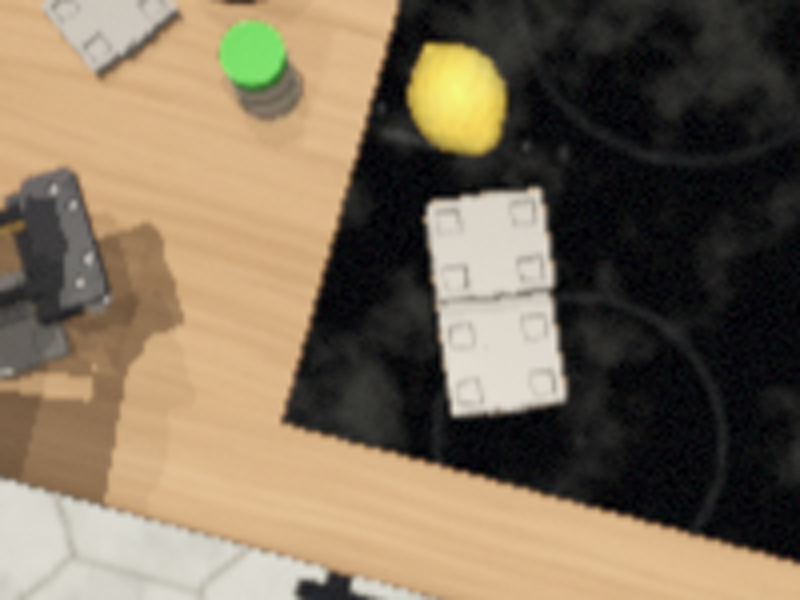

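The far half tub sits square on the lid (crop 490,245), and the lid's near half shows its four recesses (about 505,355). Nothing else has moved.

Request:
send_rows --pt "0 0.16 0.28 3 0 0 0" --pt "0 0.16 0.28 6.1 0 0 0" --pt "0 0.16 0.28 6.1 0 0 0" --pt "0 0.16 0.28 6.1 0 0 0" --pt "0 0.16 0.28 6.1 0 0 0" --pt "0 0.16 0.28 6.1 0 0 0"

```text
time: 15.1
tool_pos: [0.441, 0.0519, 0.0352]
eef_rot: [0.988, 0.155, 0.002, 0.0]
wrist_force: [-0.3, 0.7, -0.7]
width: 1.002
finger_force: 0.0
```

Run:
```python
from h import *
s=r.get_state();print(s["tool_pos"],s["width"],delta(.4405,.0510,.034,.31))
```

```text
[0.44095562 0.05189921 0.03515528] 1.0015345347869797 ([-0.07, 0.07, 0.12], [0.001, -0.003, 0.001])
```

Request:
send_rows --pt "0 -0.04 0.07 0 0 0 0" --pt "0.2 -0.04 0.07 0 0 0 0" --pt "1 -0.04 0.07 0 0 0 0" --pt "1 -0.04 0.07 0 0 0 0" --pt "1 -0.04 0.07 0 0 0 0" --pt "1 -0.04 0.07 0 0 0 0"

```text
time: 15.7
tool_pos: [0.4394, 0.0513, 0.0334]
eef_rot: [0.988, 0.155, -0.0, -0.0]
wrist_force: [0.1, -0.0, 0.3]
width: 0.678
finger_force: 30.0
```

Run:
```python
from h import *
s=r.get_state();print(s["tool_pos"],s["width"],s["finger_force"],delta(.4405,.0510,.034,.31),delta(.4185,-.2375,.12,.126))
```

```text
[0.43935024 0.05133995 0.03344689] 0.6779970220435987 29.99982386827469 ([0.1, 0.07, -0.06], [-0.0, 0.0, 0.001]) ([-10.82, 26.86, -8.66], [-0.0, 0.0, 0.185])
```

Request:
send_rows --pt "1 0 0 -3 0 0 0" --pt "1 0 0 -7 0 0 0" --pt "1 0 0 -10.5 0 0 0" --pt "1 -1.8 4.5 -11 0 0 0.1" --pt "1 -3.6 9 -11 0 0 0.185" --pt "1 -5.4 13.5 -11 0 0 0.185" --pt "1 -7.2 18 -11 0 0 0.185" --pt "1 -9 22.5 -11 0 0 0.185" --pt "1 -10.9 26.8 -11 0 0 0.185" --pt "1 -10.9 26.8 -9.5 0 0 0.185" --pt "1 -10.9 26.8 -9.5 0 0 0.185" --pt "1 -10.9 26.8 -9.5 0 0 0.185"

```text
time: 16.9
tool_pos: [0.417, -0.2364, 0.1278]
eef_rot: [0.998, 0.063, -0.001, -0.001]
wrist_force: [0.3, 0.2, -1.8]
width: 0.676
finger_force: 30.0
```

Run:
```python
from h import *
s=r.get_state();print(s["tool_pos"],s["width"],s["finger_force"],delta(.4177,-.2376,.0869,.126))
```

```text
[ 0.41703862 -0.2363743   0.1278033 ] 0.6763284380404335 29.999980330467224 ([0.06, 0.14, 4.09], [-0.002, 0.001, 0.0])
```

Request:
send_rows --pt "1 0.06 0.12 0 0 0 0" --pt "1 0.06 0.12 1 0 0 0" --pt "1 0.06 0.12 2 0 0 0" --pt "1 0.06 0.12 2.9 0 0 0" --pt "1 0.06 0.12 2.9 0 0 0" --pt "1 0.06 0.12 2.9 0 0 0" --pt "1 0.06 0.12 2.9 0 0 0"

```text
time: 17.6
tool_pos: [0.4185, -0.2385, 0.0997]
eef_rot: [0.998, 0.063, 0.0, 0.0]
wrist_force: [0.0, 0.2, -0.8]
width: 0.674
finger_force: 30.0
```

Run:
```python
from h import *
s=r.get_state();print(s["tool_pos"],s["wrist_force"],delta(.4177,-.2376,.0869,.126))
```

```text
[ 0.41850605 -0.23846971  0.09970692] [ 0.02088692  0.23454212 -0.784247  ] ([-0.07, -0.1, 1.28], [0.0, -0.0, -0.0])
```

Request:
send_rows --pt "1 -0.07 -0.1 0.2 0 0 0" --pt "1 -0.07 -0.1 0.4 0 0 0" --pt "1 -0.07 -0.1 0.7 0 0 0" --pt "1 -0.07 -0.1 1.0 0 0 0" --pt "1 -0.07 -0.1 1.25 0 0 0" --pt "1 -0.07 -0.1 1.4 0 0 0" --pt "1 -0.07 -0.1 1.4 0 0 0" --pt "1 -0.07 -0.1 1.4 0 0 0"

```text
time: 18.4
tool_pos: [0.4176, -0.2375, 0.0863]
eef_rot: [0.998, 0.063, -0.0, -0.0]
wrist_force: [-2.9, 2.0, 6.0]
width: 0.677
finger_force: 30.0
```

Run:
```python
from h import *
s=r.get_state();print(s["tool_pos"],s["wrist_force"],delta(.4177,-.2376,.0869,.126))
```

```text
[ 0.41762896 -0.23752056  0.08631759] [-2.89739867  2.03479096  5.98383102] ([0.01, 0.01, -0.06], [-0.0, 0.0, -0.0])
```

Seated, with contact at the expected height. I'll release it and go to the long tub.

Request:
send_rows --pt "0.5 0 0 0 0 0 0" --pt "0 0 0 0 0 0 0" --pt "0 0 0 0 0 0 0" --pt "0 0 0 0 0 0 0" --pt "0 0 0 -4 0 0 0" --pt "0 0 0 -8 0 0 0" --pt "0 0 0 -8 0 0 0"

```text
time: 19.1
tool_pos: [0.4203, -0.2399, 0.1712]
eef_rot: [0.998, 0.063, 0.004, 0.004]
wrist_force: [0.2, -0.4, 1.0]
width: 1.001
finger_force: 0.0
```

Run:
```python
from h import *
s=r.get_state();print(s["tool_pos"],s["width"],delta(.4732,-.4475,.1,-.065))
```

```text
[ 0.42031629 -0.23992967  0.17120717] 1.0005485015442963 ([2.59, 21.19, 7.32], [0.008, -0.008, 0.191])
```

Request:
send_rows --pt "0 0.6 4.7 0 0 0 0.1" --pt "0 1.2 9.4 0 0 0 0.191" --pt "0 1.8 14 0 0 0 0.191" --pt "0 2.6 18.5 0 0 0 0.191" --pt "0 2.8 21.3 2 0 0 0.191" --pt "0 2.8 21.3 5 0 0 0.191" --pt "0 2.8 21.3 7.5 0 0 0.191" --pt "0 2.8 21.3 7.5 0 0 0.191" --pt "0 2.8 21.3 7.5 0 0 0.191" --pt "0 2.8 21.3 7.5 0 0 0.191"

```text
time: 20.1
tool_pos: [0.4727, -0.4459, 0.0922]
eef_rot: [0.999, -0.032, 0.001, 0.001]
wrist_force: [0.6, -0.7, 0.7]
width: 0.999
finger_force: 0.0
```

Run:
```python
from h import *
s=r.get_state();print(s["tool_pos"],s["width"],delta(.4732,-.4475,.0385,-.065))
im,p=depth_avg(4)
for n,uv,t,L,W in [("pair",(271,222),.0935,.114,.064),("hB",(267,208),.0935,.054,.064),("hA",(273,236),.0935,.054,.064)]:
    try: print(n,[x if isinstance(x,list) else np.round(x,4) for x in fit(p,uv,t,L,W,rad=40 if n=="pair" else 20)])
    except Exception as e: print(e)
for v in (203,208,213,228,235,240): print(v,np.nanmedian(p[v,262:276,2]).round(4),end=" ")
cv2.imwrite("pics/t4.png",cv2.resize(im[150:300,220:420,::-1],None,fx=4,fy=4,interpolation=cv2.INTER_CUBIC))
```

```text
[ 0.47270362 -0.44589859  0.0921676 ] 0.999485101060185 ([0.05, 0.15, 5.37], [0.002, -0.002, 0.0])
pair [array([ 0.4512, -0.2322,  0.1055]), np.float64(0.093), [np.float64(66.0), np.float64(116.0)], np.float64(147.5543)]
hB [array([ 0.4745, -0.2259, -1.4578]), np.float64(0.093), [np.float64(66.0), np.float64(67.0)], np.float64(120.9136)]
hA [array([ 0.4316, -0.2298, -1.4203]), np.float64(0.0929), [np.float64(66.0), np.float64(75.0)], np.float64(161.3581)]
203 0.0927 208 0.0931 213 0.0927 228 0.0927 235 0.0928 240 0.0932
```

View pics/t4.png

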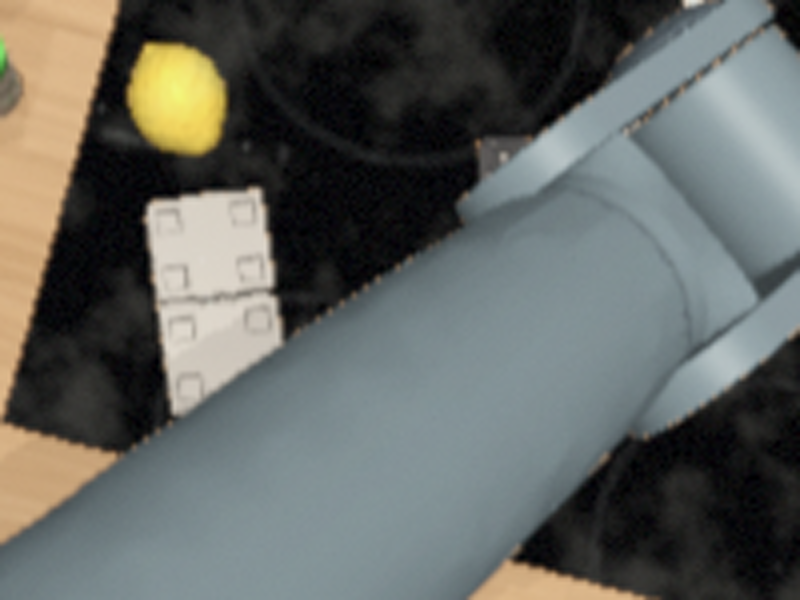

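Both halves are level at z≈0.093 and in line (crop 210,245 and 225,350). The forearm hides the near corner.

Request:
send_rows --pt "0 0.05 0.15 2.5 0 0 0" --pt "0 0.05 0.15 5.3 0 0 0" --pt "0 0.05 0.15 5.3 0 0 0" --pt "0 0.05 0.15 5.3 0 0 0" --pt "0 0.05 0.15 5.3 0 0 0" --pt "0 0.05 0.15 5.3 0 0 0"

```text
time: 20.9
tool_pos: [0.4732, -0.4477, 0.0394]
eef_rot: [0.999, -0.033, 0.001, 0.001]
wrist_force: [-0.2, -0.2, 1.0]
width: 1.001
finger_force: 0.0
```

Run:
```python
from h import *
s=r.get_state();print(s["tool_pos"],s["width"],delta(.4732,-.4475,.0385,-.065))
```

```text
[ 0.47319125 -0.44772661  0.03942427] 1.0006925642324689 ([-0.0, -0.02, 0.09], [0.002, -0.002, -0.0])
```

Request:
send_rows --pt "0.1 0 0 0.05 0 0 0" --pt "0.2 0 0 0.05 0 0 0" --pt "1 0 0 0.05 0 0 0" --pt "1 0 0 0.05 0 0 0" --pt "1 0 0 0.05 0 0 0" --pt "1 0 0 0.05 0 0 0"

```text
time: 21.5
tool_pos: [0.4725, -0.4469, 0.0372]
eef_rot: [0.999, -0.033, 0.0, 0.0]
wrist_force: [-0.3, 0.3, 0.8]
width: 0.677
finger_force: 30.0
```

Run:
```python
from h import *
s=r.get_state();print(s["tool_pos"],s["width"],s["finger_force"],delta(.4732,-.4475,.0385,-.065),delta(.4482,-.2337,.16,.126))
```

```text
[ 0.47246676 -0.44693601  0.03715673] 0.6769698179820065 29.999509966000915 ([0.08, 0.05, -0.13], [0.0, -0.0, -0.0]) ([-3.81, -21.12, -12.29], [0.0, -0.0, -0.191])
```

Request:
send_rows --pt "1 0 0 -3 0 0 0" --pt "1 0 0 -7 0 0 0" --pt "1 0 0 -11 0 0 0" --pt "1 0 0 -13 0 0 0" --pt "1 -0.9 -4.5 -13 0 0 -0.1" --pt "1 -1.8 -9 -13 0 0 -0.191" --pt "1 -2.6 -13.5 -13 0 0 -0.191" --pt "1 -3.4 -17.5 -13 0 0 -0.191" --pt "1 -3.8 -21.1 -13 0 0 -0.191" --pt "1 -3.8 -21.1 -12 0 0 -0.191" --pt "1 -3.8 -21.1 -12 0 0 -0.191" --pt "1 -3.8 -21.1 -12 0 0 -0.191"

```text
time: 22.7
tool_pos: [0.4481, -0.2343, 0.1566]
eef_rot: [0.998, 0.063, -0.0, -0.0]
wrist_force: [0.4, -0.6, -2.5]
width: 0.68
finger_force: 30.0
```

Run:
```python
from h import *
s=r.get_state();print(s["tool_pos"],s["width"],s["finger_force"],delta(.4478,-.2337,.1212,.126))
```

```text
[ 0.44805694 -0.23425298  0.1565657 ] 0.6799621085039814 29.999550338834524 ([-0.02, -0.06, 3.54], [-0.0, 0.001, -0.001])
```

Request:
send_rows --pt "1 -0.02 -0.05 0.5 0 0 0" --pt "1 -0.02 -0.05 1.4 0 0 0" --pt "1 -0.02 -0.05 2.3 0 0 0" --pt "1 -0.02 -0.05 2.3 0 0 0" --pt "1 -0.02 -0.05 2.3 0 0 0" --pt "1 -0.02 -0.05 2.3 0 0 0"

```text
time: 23.3
tool_pos: [0.4481, -0.2334, 0.1342]
eef_rot: [0.998, 0.063, 0.0, 0.0]
wrist_force: [0.9, 1.2, -2.0]
width: 0.676
finger_force: 30.0
```

Run:
```python
from h import *
s=r.get_state();print(s["tool_pos"],s["wrist_force"],delta(.4478,-.2337,.1212,.126))
```

```text
[ 0.44813674 -0.2334325   0.13417249] [ 0.9246932   1.192939   -1.97507132] ([-0.04, 0.02, 1.3], [0.0, -0.0, -0.0])
```

Request:
send_rows --pt "1 -0.03 0.02 0.2 0 0 0" --pt "1 -0.03 0.02 0.5 0 0 0" --pt "1 -0.03 0.02 0.8 0 0 0" --pt "1 -0.03 0.02 1.0 0 0 0" --pt "1 -0.03 0.02 1.2 0 0 0" --pt "1 -0.03 0.02 1.4 0 0 0" --pt "1 -0.03 0.02 1.4 0 0 0" --pt "1 -0.03 0.02 1.4 0 0 0"

```text
time: 24.1
tool_pos: [0.4479, -0.2336, 0.1204]
eef_rot: [0.998, 0.063, 0.0, 0.0]
wrist_force: [-1.8, 1.3, 3.2]
width: 0.679
finger_force: 30.0
```

Run:
```python
from h import *
s=r.get_state();print(s["tool_pos"],s["wrist_force"],delta(.4478,-.2337,.1212,.126))
```

```text
[ 0.44788503 -0.23358135  0.12039262] [-1.77172628  1.34873549  3.1922901 ] ([-0.01, 0.01, -0.08], [0.0, -0.0, -0.0])
```

Seated at the expected height with light contact. I'll release, rise and back away to check.

Request:
send_rows --pt "0.5 0 0 0 0 0 0" --pt "0 0 0 0 0 0 0" --pt "0 0 0 0 0 0 0" --pt "0 0 0 0 0 0 0" --pt "0 0 0 -4 0 0 0" --pt "0 0 0 -8 0 0 0" --pt "0 0 4.5 -9 0 0 0" --pt "0 0 9 -9 0 0 0" --pt "0 0 13.5 -9 0 0 0" --pt "0 0 18 -9 0 0 0" --pt "0 0 22.5 -9 0 0 0" --pt "0 0 26 -9 0 0 0"

```text
time: 25.3
tool_pos: [0.48, -0.4939, 0.2094]
eef_rot: [0.998, 0.062, -0.0, 0.0]
wrist_force: [0.9, 0.6, -0.4]
width: 1.002
finger_force: 0.0
```

Request:
send_rows --pt "0 -4 4.5 0 0 0 0" --pt "0 -8 7 0 0 0 0" --pt "0 -8 7 0 0 0 0" --pt "0 -8 7 0 0 0 0" --pt "0 -8 7 0 0 0 0"

```text
time: 25.8
tool_pos: [0.4104, -0.57, 0.2097]
eef_rot: [0.998, 0.063, 0.0, -0.0]
wrist_force: [-0.1, 0.1, -1.2]
width: 0.996
finger_force: 0.0
```

Run:
```python
from h import *
s=r.get_state();print(s["tool_pos"],s["width"],s["finger_force"])
im,p=depth_avg(4)
print([x if isinstance(x,list) else np.round(x,4) for x in fit(p,(270,216),.1285,.114,.064)])
k=(abs(p[...,2]-.1285)<.004); k[:, :240]=0;k[:,300:]=0;k[:180]=0;k[260:]=0
Q=p[k]; A=np.c_[Q[:,:2],np.ones(len(Q))]; print("slope",np.linalg.lstsq(A,Q[:,2],rcond=None)[0].round(4),k.sum())
a=im[150:300,190:390,::-1]; b=cloud("scene")[0][130:280,180:380,::-1]
cv2.imwrite("pics/t5.png",cv2.resize(np.vstack([a,b]),None,fx=2,fy=2,interpolation=cv2.INTER_CUBIC))
```

```text
[ 0.41039969 -0.57002394  0.20974012] 0.9958841647207252 0.0
[array([ 0.4484, -0.2327,  0.128 ]), np.float64(0.1277), [np.float64(66.0), np.float64(118.0)], np.float64(54.0399)]
slope [0.0008 0.0004 0.1275] 1381
```

View pics/t5.png

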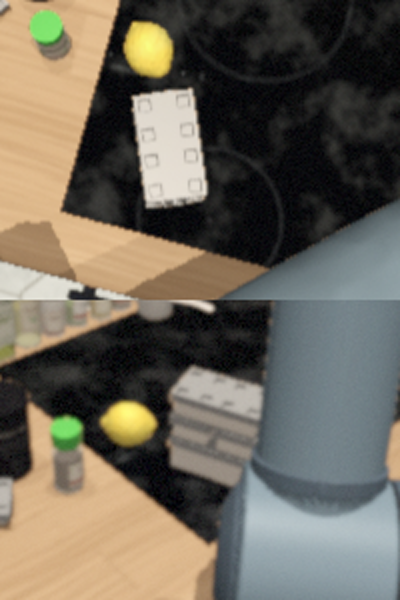

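The stack stands square in both views (top crop at 168,148, scene crop at 215,425). The long tub's top is level at z≈0.128, and the lemon and jar are undisturbed. I'll hand it in.

```bash
python3 -c "
from plant import ticket
print(ticket.finish_job())"
```

```text
the job is handed in; nothing more can be done
None
```

I put the lid on the tub, set both half tubs on it and the long tub across the top; the last camera check showed the stack level and in line, and I handed the job in at about 26 s (no verdict was returned).

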